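# Two weld kits into the roller lanes

## Task

Make up the two weld kits by setting the parts from above into the sloping roller lanes, in the order the welder will take them from the stop: in the wide lane the square tube block first, the short fat tube lengthwise behind it, then the round tin; in the narrow lane the medium tube lengthwise first, then the slim hinged tin lengthwise behind it. Each must end on the rollers between the rails, run down against the stop or against the thing ahead of it. Leave the long thin tube where it lies.

Things in the scene. Friction and masses are not known exactly. Their poses are not given: they have to be found in the camera images.
- lane_wide: the wider roller lane, fixed: 300 mm long, 76 mm clear between aluminium rails (93 over all), free rollers, padded stop at the low end. Origin: on the bench under its middle; +x runs level towards the low end. Roller tops slope down 9 deg to +x, 52 mm above the bench at x=0. The stop's face, 27 mm high, is 135 mm down the slope from the middle; the rails stand 10 mm above the rollers.
- lane_narrow: the narrower roller lane, fixed: 300 mm long, 52 mm clear between rails (69 over all). Things let go on the rollers run down by themselves. Origin: on the bench under its middle; +x runs level towards the low end. Roller tops slope down 9 deg to +x, 52 mm above the bench at x=0. The stop's face, 27 mm high, is 135 mm down the slope from the middle; the rails stand 10 mm above the rollers.
- tube_block: bare metal split clamping block for tube with a round bore through one pair of sides, 60 x 60 mm, 50 mm high, about 0.36 kg. Origin: centre of its underside; x and y square to its sides, z up. Either pair of sides may face the rails.
- fat_tube: mitred bare steel tube offcut lying on its side, 44 mm thick and 90 mm long; the thickest and shortest of the three tubes. Origin: centre of its underside; long axis y, z up. It behaves as a flat-sided bar and does not roll. About 0.15 kg.
- mid_tube: mitred bare steel tube offcut lying on its side, 35 mm thick and 120 mm long; the medium one of the three tubes. Origin: centre of its underside; long axis y, z up. It behaves as a flat-sided bar and does not roll. About 0.12 kg.
- round_tin: round bare-metal tin with a screw lid (shut, does not come off), 58 mm across, 34 mm high, about 0.13 kg. Origin: centre of its underside, z up.
- slim_tin: slim rectangular bare aluminium tin with a hinged lid (shut, does not open), 36 mm wide (x), 64 mm long (y), 32 mm high, about 0.12 kg. Origin: centre of its underside, z up. Either end may lead.
- thin_tube: mitred bare steel tube offcut lying on its side, 25 mm thick and 170 mm long; the thinnest and longest of the three tubes. Origin: centre of its underside; long axis y, z up. It behaves as a flat-sided bar and does not roll. It belongs to neither kit and stays where it lies.

How it is judged:
At the end, for the whole second after the job is handed in: Wide lane, from the stop: block, fat tube, round tin; narrow lane: medium tube, slim tin. Each on the rollers between the rails, within 13 mm along the lane of its place in the closed-up queue, tubes and slim tin lengthwise (within 0.25 to 0.46 rad), at rest; thin tube within 30 mm (x of tube_block in the frame of lane_wide between 0.0907 and 0.1167 m and y of tube_block in the frame of lane_wide between -0.014 and 0.014 m and z of tube_block in the frame of lane_wide between 0.0276 and 0.0436 m and angle between each of tube_block, fat_tube, round_tin, mid_tube, slim_tin's own z axis and vertical below 0.26 rad and linear speed of each of tube_block, fat_tube, round_tin, mid_tube, slim_tin below 0.02 m/s and x of fat_tube in the frame of lane_wide between 0.0166 and 0.0426 m and y of fat_tube in the frame of lane_wide between -0.02 and 0.02 m and z of fat_tube in the frame of lane_wide between 0.0393 and 0.0553 m and angle between the y axis of fat_tube and the x axis of lane_wide, either way round below 0.46 rad and x of round_tin in the frame of lane_wide between -0.0565 and -0.0305 m and y of round_tin in the frame of lane_wide between -0.015 and 0.015 m and z of round_tin in the frame of lane_wide between 0.0509 and 0.0669 m and x of mid_tube in the frame of lane_narrow between 0.0611 and 0.0871 m and y of mid_tube in the frame of lane_narrow between -0.013 and 0.013 m and z of mid_tube in the frame of lane_narrow between 0.0323 and 0.0483 m and angle between the y axis of mid_tube and the x axis of lane_narrow, either way round below 0.25 rad and x of slim_tin in the frame of lane_narrow between -0.0298 and -0.0038 m and y of slim_tin in the frame of lane_narrow between -0.013 and 0.013 m and z of slim_tin in the frame of lane_narrow between 0.0467 and 0.0627 m and angle between the y axis of slim_tin and the x axis of lane_narrow, either way round below 0.35 rad and distance of thin_tube from where it was at the start of the episode below 0.03 m); the robot touches nothing.
It fails at once if the long thin tube is moved from its place (distance of thin_tube from where it was at the start of the episode above 0.03 m).
It also fails if it takes over 128 s, if anything falls off the work surface, if the arm or the gripper's body presses on something with over 40 N, if the wrist force passes 120 N, or if a joint passes its speed limit or range.

## Robot

A 6-joint arm with a two-finger parallel gripper is mounted at the origin on a cart in front of the work surface, level with it; the furniture and walls round the work are solid. World frame = base frame: x ahead of the robot, y to its left, z up, the work surface at z = 0. Lengths are in m, angles in rad, forces in N, time in s.
With the tool pointing down it reaches from about 0.35 to 0.85 m from the base axis. Payload 8.1 kg.
Tool frame: the origin (TCP) lies on the centre line of the jaws, within the pads' length; the fingertips stand 8 mm ahead of it and the grasp point (between the pads) lies 11 mm behind it (manip.tips_ahead is the distance from the TCP to the fingertips, in m); z points along the fingers, y is the direction in which the jaws open and shut (so a half turn about z gives the same grasp; the last joint's range is limited). The gripper opens to 93 mm and grips with 3 to 60 N. Pads are 15 mm wide; open, the fingers measure 128 mm over their backs; the gripper's body (75 mm by 188 mm) begins 65 mm behind the grasp point.
Start: joints at [-1.339, 0.13, 1.488, -0, 1.523, -0.085], TCP at [0.187, -0.57, 0.227] pointing down, gripper open.
Joint ranges: [-2.96, 2.96], [-0.89, 2.26], [0.02, 2.5], [-1.34, 4.48], [0, 2.73], [-2.66, 2.66]. Speed limits (rad/s): [2.39, 2.39, 2.79, 3.14, 3.14, 3.14].

## Interface

Orientations are given as a rotation vector (axis times angle).
In Python, from rig import manip, read_camera, finish_job gives the robot as it stands.
- The arm moves only by the shell command python3 -m crank 'ROWS' [FORCE]. ROWS is JSON, a list of rows, each a list of 5 numbers: the shift along the tool's x, y, z in m, then the turn about the tool's z in rad, then the closure, from 0 (fully open) to 1 (shut). In form: [[x, y, z, twist, gripper], ...]. A call has 1 to 20 rows; each row is the pose to reach, as a shift and turn from the pose commanded when the call began, along the tool's axes at that moment; what a row does not reach only later rows make up. A row lasts 1/8 s, in which the tool goes at most 62.5 mm and 10.7 degrees, less where a joint would pass 70% of its speed; a pose out of reach is approached as far as the arm can. A call with a gripper value outside its range is refused whole. The fingers move at their own pace and stop on an object; FORCE is the grip in N (left out, the last holds). Time passes only in rows, so rows that repeat a pose let the fingers close. It gives the time, the measured TCP pose, the force and the opening at its end, in the units of the state.
- manip.get_obs(): the state, without advancing time (a new reading comes with each control period).
- read_camera(name): name is "scene" or "side" or "wrist"; returns a dict with "image" (400x640x3 uint8, red, green, blue), "z_map" (400x640 float32, m along the optical axis (not along the pixel's ray), 0 where there is no reading), "fx", "fy", "cx", "cy" (pixels), "R" (3x3) and "t" (3): a world point X has camera coordinates R X + t; the wrist camera has in their place "hand_eye" (4x4, takes a point from camera to tool coordinates, whose origin is the TCP and whose axes are the flange's). Camera axes: x right, y down, z forward; pixel columns grow to the right and rows downward; lengths in m; the calibration is good to about 2 mm. A picture is of the moment at which its call begins: read the wrist's pose just before it.
- finish_job(): hands the job in, once; it reports no verdict.
The state is a dict: "time": time; "joints": joint angles; "joint_velocities": joint speeds; "joint_torque": joint torques, N m; "tcp_pos": TCP position; "ee_rot": TCP orientation; "ft_force": force on the tool from outside, world axes, zero at the start; "wrist_torque": the same for the moment, N m; "finger_gap": finger opening in m.
Only numpy, scipy, OpenCV 4.12 (cv2) and the standard library are available. Lean on these libraries where they do the work, as an engineer would, in place of code of your own. Each camera call takes 0.05 s, during which the arm holds its last target.

## Working session

There is one attempt and no reset: what is moved stays moved. The work goes in short steps, Python scripts to look and compute and a shell command to move; the robot and the scene stay as the last step left them, time stands still between calls to the robot, and variables do not carry over. Pictures are saved under pics/ and viewed, and the job is handed in when it is done.

```bash
ls; mkdir -p pics
python3 - <<'E'
from rig import manip, read_camera
import cv2, numpy as np
print(manip.get_obs())
for n in ["scene","side","wrist"]:
    c=read_camera(n); cv2.imwrite(f"pics/{n}0.png",c["image"][:,:,::-1]); np.savez(f"pics/{n}0.npz",**c)
    print(n,{k:v for k,v in c.items() if k not in("image","z_map")}, (c["z_map"]>0).mean())
E
```

```text
pics
{'time': 0.0, 'joints': array([-1.33940872e+00,  1.31154438e-01,  1.48926455e+00,  3.11009580e-06,
        1.52298972e+00, -8.53917509e-02]), 'joint_velocities': array([ 0.00146304, -0.00034497, -0.001465  ,  0.00185085,  0.00068489,
       -0.00069224]), 'joint_torque': array([-4.89528848e-04, -5.59826410e+01, -4.91773868e+01,  7.67961983e-02,
        3.50240234e-02, -1.61286630e-04]), 'tcp_pos': array([ 0.18680589, -0.56960331,  0.22559954]), 'ee_rot': array([-3.10047920e+00, -4.95231952e-01,  2.03069711e-04]), 'ft_force': array([ 0.10149397,  0.20109398, -0.3776901 ]), 'wrist_torque': array([ 0.04610624, -0.00803579, -0.00472168]), 'finger_gap': 0.09317615700643322}
scene {'fx': 471.2443286487136, 'fy': 471.2443286487136, 'cx': 322.4683879796681, 'cy': 191.16589702989842, 'R': array([[-0.86991951, -0.49288688,  0.0173943 ],
       [-0.35946472,  0.60949972, -0.70660824],
       [ 0.33767611, -0.62094493, -0.70739114]]), 't': array([0.47691453, 0.23676199, 1.17632421])} 0.9859296875
side {'fx': 458.9543932566704, 'fy': 458.9543932566704, 'cx': 313.16020983998897, 'cy': 199.50307652243634, 'R': array([[-0.91687825, -0.39893982, -0.01346436],
       [-0.23204315,  0.56014124, -0.79523441],
       [ 0.32479261, -0.72600882, -0.60615258]]), 't': array([0.52018968, 0.17297859, 1.23367866])} 0.9077578125
wrist {'fx': 336.08385938798904, 'fy': 336.08385938798904, 'cx': 317.92716592895493, 'cy': 199.17812837819142, 'hand_eye': array([[-8.25543223e-04, -9.62766871e-01, -2.70331779e-01,
         7.49607891e-02],
       [ 9.99999657e-01, -8.12882985e-04, -1.58790551e-04,
         2.47060813e-04],
       [-6.68698213e-05, -2.70331817e-01,  9.62767212e-01,
        -1.57796139e-01],
       [ 0.00000000e+00,  0.00000000e+00,  0.00000000e+00,
         1.00000000e+00]])} 0.99576953125
```

View pics/scene0.png

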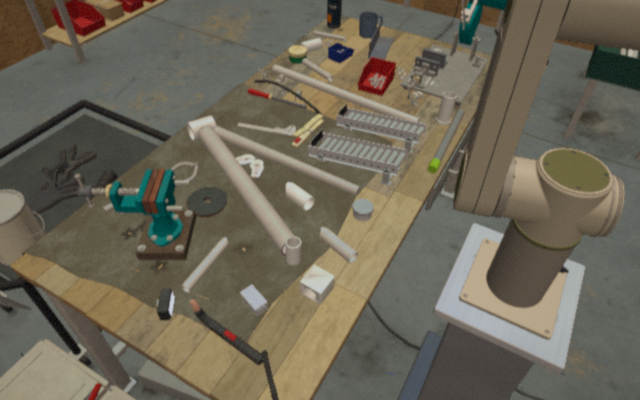

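View pics/side0.png

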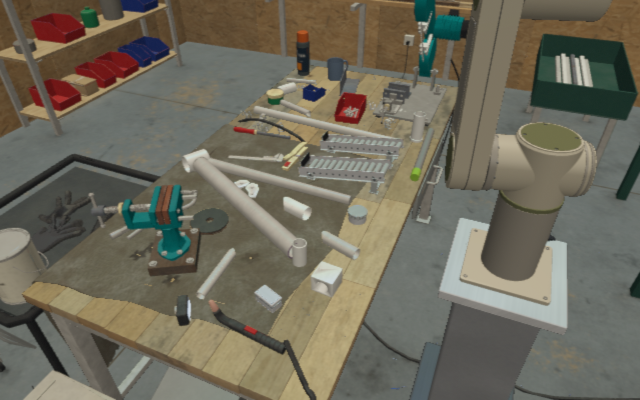

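View pics/wrist0.png

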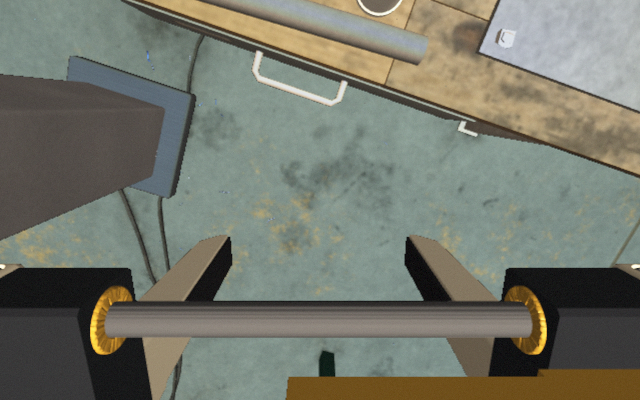

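The scene picture shows the block at (317,285), the slim tin at (254,299), tubes at (205,264), (299,195) and (338,244), the round tin at (362,209), and the lanes at about (357,152) and (380,125). Next I'll build a metric top-down map from depth.

```bash
cat > h.py <<'E'
import numpy as np, cv2
from scipy.spatial.transform import Rotation as Ro
def cloud(c,pose=None):
    z=c["z_map"].astype(float); v,u=np.mgrid[0:z.shape[0],0:z.shape[1]]
    P=np.stack([(u-c["cx"])/c["fx"]*z,(v-c["cy"])/c["fy"]*z,z],-1)
    if pose is None: W=(P-c["t"])@c["R"]
    else:
        p,r=pose; H=c["hand_eye"]; W=(P@H[:3,:3].T+H[:3,3])@Ro.from_rotvec(r).as_matrix().T+p
    W[z<=0]=np.nan
    return W
# top map: x from X0.. up = +x, left=+y
X0,X1,Y0,Y1,S=0.2,0.95,-0.75,0.45,660
def top(W,im,S=S,b=(X0,X1,Y0,Y1),zmax=0.3):
    X0,X1,Y0,Y1=b
    h,w=int((X1-X0)*S),int((Y1-Y0)*S)
    pts=W.reshape(-1,3); col=im.reshape(-1,3)
    ok=np.isfinite(pts[:,0])&(pts[:,2]<zmax)&(pts[:,2]>-.02); pts=pts[ok];col=col[ok]
    r=((X1-pts[:,0])*S).astype(int); q=((Y1-pts[:,1])*S).astype(int)
    k=(r>=0)&(r<h)&(q>=0)&(q<w); o=np.argsort(pts[k,2])
    C=np.zeros((h,w,3),np.uint8);Z=np.full((h,w),np.nan)
    C[r[k][o],q[k][o]]=col[k][o]; Z[r[k][o],q[k][o]]=pts[k,2][o]
    return C,Z
def hm(Z,zm=0.1):
    g=np.nan_to_num(np.clip(Z/zm,0,1)*255).astype(np.uint8)
    return cv2.applyColorMap(g,cv2.COLORMAP_JET)*(~np.isnan(Z))[...,None].astype(np.uint8)
E
python3 - <<'E'
from h import *
c=dict(np.load("pics/scene0.npz")); W=cloud(c)
d=dict(np.load("pics/side0.npz")); V=cloud(d)
for n,(C,Z) in dict(s=top(W,c["image"]),d=top(V,d["image"])).items():
    H=hm(Z)
    for img in (C,H):
        for x in np.arange(.2,.95,.1): cv2.putText(img,f"{x:.1f}",(0,int((X1-x)*S)),0,.35,(255,255,255),1);cv2.line(img,(0,int((X1-x)*S)),(800,int((X1-x)*S)),(90,90,90),1)
        for y in np.arange(-.7,.45,.1): cv2.line(img,(int((Y1-y)*S),0),(int((Y1-y)*S),600),(90,90,90),1);cv2.putText(img,f"{y:.1f}",(int((Y1-y)*S),10),0,.35,(255,255,255),1)
    cv2.imwrite(f"pics/top_{n}.png",C[:,:,::-1]); cv2.imwrite(f"pics/toph_{n}.png",H)
E
```

```text
(no output)
```

View pics/top_s.png

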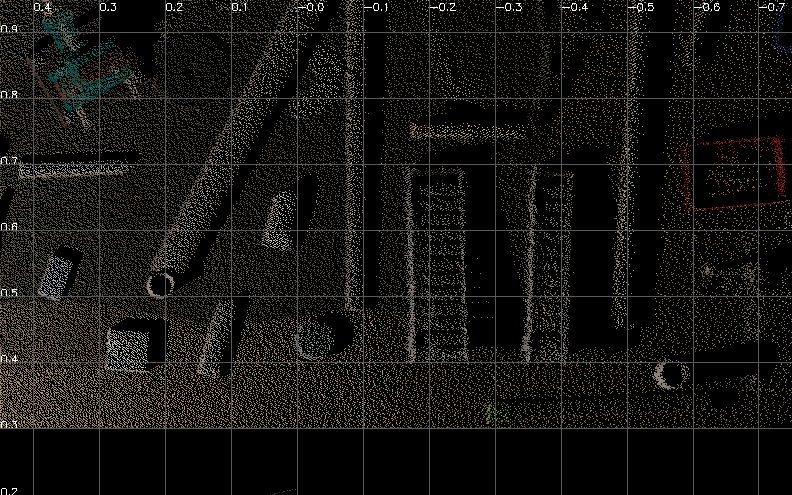

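View pics/toph_s.png

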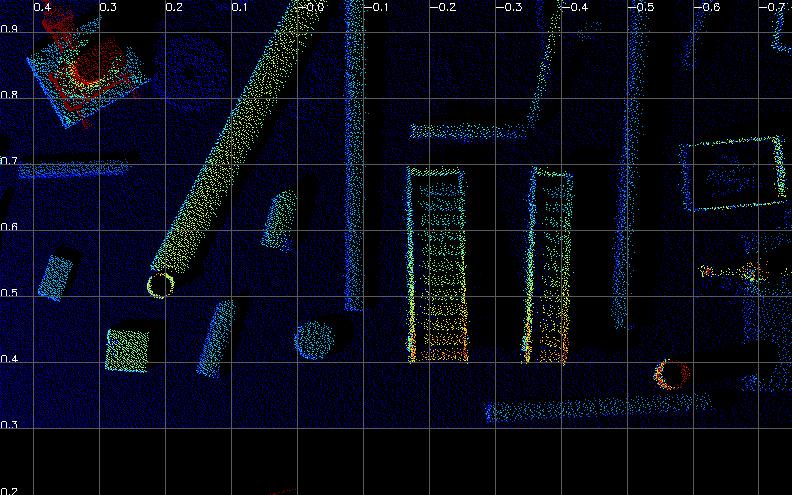

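```bash
cat >> h.py <<'E'
def rect(P):
    (cx,cy),(w,h),a=cv2.minAreaRect((P[:,:2]*1000).astype(np.float32))
    if w<h: a+=90; w,h=h,w
    return cx/1000,cy/1000,w,h,(a+90)%180-90   # angle of long axis from world x
E
python3 - <<'E'
from h import *
import h
items=dict(block=(.42,.255,.05,.06),fat=(.615,.03,.044,.065),mid=(.435,.12,.035,.08),round=(.433,-.03,.034,.05),slim=(.53,.365,.032,.055),thin=(.69,.34,.025,.11))
for n in("scene","side"):
    c=dict(np.load(f"pics/{n}0.npz")); W=cloud(c).reshape(-1,3); W=W[np.isfinite(W[:,0])]
    b=W[(abs(W[:,0]-.4)<.1)&(abs(W[:,1]+.1)<.05)&(abs(W[:,2])<.02)]; print(n,"bench z",np.median(b[:,2]))
    for k,(x,y,hh,r) in items.items():
        P=W[(np.hypot(W[:,0]-x,W[:,1]-y)<r)&(W[:,2]>.008)]
        zt=np.percentile(P[:,2],97)
        T=P[P[:,2]>hh-.005]
        # reject outliers
        q=T[(T[:,0]>np.percentile(T[:,0],.5))]
        print(k,len(P),len(T),"ztop %.4f"%zt,"all",np.round(rect(P),3),"top",np.round(rect(T),3),"mean",T[:,:2].mean(0).round(4))
E
```

```text
scene bench z -0.0015413411895949377
block 814 542 ztop 0.0512 all [ 0.418  0.258 63.512 62.844 86.23 ] top [ 0.418  0.257 62.728 61.927 86.054] mean [0.4175 0.2585]
fat 409 167 ztop 0.0443 all [ 6.1700e-01  2.3000e-02  9.1993e+01  4.7332e+01 -1.2729e+01] top [ 6.1800e-01  2.5000e-02  9.0804e+01  3.1556e+01 -1.3735e+01] mean [0.616 0.024]
mid 541 270 ztop 0.0359 all [  0.438   0.121 120.642  37.122 -14.248] top [  0.439   0.122 120.718  28.641 -17.2  ] mean [0.4353 0.121 ]
round 345 240 ztop 0.0357 all [ 4.3500e-01 -2.5000e-02  5.8405e+01  5.7518e+01 -3.5852e+01] top [ 4.3500e-01 -2.6000e-02  5.7964e+01  5.7497e+01 -3.3887e+01] mean [ 0.4339 -0.0248]
slim 460 354 ztop 0.0336 all [  0.528   0.366  65.082  37.389 -21.021] top [  0.529   0.366  64.141  37.356 -20.475] mean [0.5277 0.3669]
thin 1280 963 ztop 0.1974 all [  0.74    0.338 170.179 118.773 -88.339] top [  0.741   0.338 169.95  116.604 -88.347] mean [0.7475 0.3392]
side bench z -0.0018451689140709022
block 723 427 ztop 0.0508 all [ 0.417  0.258 67.099 61.003 84.376] top [ 0.417  0.258 63.489 60.928 84.886] mean [0.4164 0.2597]
fat 363 124 ztop 0.0435 all [ 6.1500e-01  2.4000e-02  9.0760e+01  4.7947e+01 -1.3008e+01] top [ 6.1600e-01  2.4000e-02  9.0687e+01  2.7337e+01 -1.7163e+01] mean [0.6139 0.0257]
mid 469 202 ztop 0.0345 all [  0.437   0.123 120.206  37.868 -12.479] top [  0.438   0.12  118.062  23.24  -17.684] mean [0.4342 0.1219]
round 290 180 ztop 0.0346 all [ 4.3200e-01 -2.5000e-02  5.9647e+01  5.7682e+01  7.8357e+01] top [ 4.3200e-01 -2.5000e-02  5.9522e+01  5.7009e+01  6.5256e+01] mean [ 0.432  -0.0247]
slim 425 295 ztop 0.0334 all [  0.527   0.367  65.527  36.528 -19.206] top [  0.527   0.367  65.273  36.362 -19.631] mean [0.5269 0.3679]
thin 1105 823 ztop 0.1973 all [  0.74    0.34  169.538 118.753 -87.667] top [  0.74    0.339 169.381 118.059 -89.05 ] mean [0.7482 0.3412]
```

Run:
```python
from h import *
for n in("scene","side"):
    c=dict(np.load(f"pics/{n}0.npz")); W=cloud(c).reshape(-1,3); W=W[np.isfinite(W[:,0])]
    for nm,y0 in (("wide",-.215),("narrow",-.385)):
        P=W[(abs(W[:,0]-.545)<.17)&(abs(W[:,1]-y0)<.065)&(W[:,2]>.02)]
        # roller plane by centre strip; slope
        s=P[abs(P[:,1]-y0)<.02]; s=s[abs(s[:,0]-.54)<.11]
        A=np.polyfit(s[:,0],s[:,2],1)
        r=s[:,2]-np.polyval(A,s[:,0]); s=s[r>-.001]; A=np.polyfit(s[:,0],s[:,2],1)
        print(n,nm,"roller slope deg",np.degrees(np.arctan(A[0])),"z at .54",np.polyval(A,.54))
        hgt=P[:,2]-np.polyval(A,P[:,0])
        top=P[(hgt>.005)&(hgt<.016)&(abs(P[:,0]-.54)<.12)]
        for side in(1,-1):
            q=top[(top[:,1]-y0)*side>0.02]
            B=np.polyfit(q[:,0],q[:,1],1); print(" rail",side,len(q),"y at .54 %.4f"%np.polyval(B,.54),"ang",np.degrees(B[0]), "spread",np.percentile(q[:,1]-np.polyval(B,q[:,0]),[2,50,98]).round(4))
        a=P[(hgt>-.01)]; print(" x ext",np.percentile(a[:,0],[.5,99.5]).round(4), rect(a[hgt[hgt>-.01]<.02]) )
        st=P[(P[:,0]>.64)&(hgt>.015)]; print(" stop",len(st), np.percentile(st,[2,50,98],axis=0).round(4).tolist() if len(st) else 0, rect(st))
    for nm,(x,y) in dict(ring=(.515,.21),mast=(.38,-.565),frame=(.6,.15),backtube=(.75,-.25),lowtube=(.33,-.4),rod=(.6,-.08)).items():
        P=W[np.hypot(W[:,0]-x,W[:,1]-y)<.05]; print(nm,"zmax",np.percentile(P[:,2],99.5).round(4))
```

```text
scene wide roller slope deg -9.113263040933289 z at .54 0.05114367905289777
 rail 1 147 y at .54 -0.1729 ang 1.3815683555546183 spread [-0.0045  0.0003  0.004 ]
 rail -1 152 y at .54 -0.2518 ang 1.2266513246223416 spread [-0.004  -0.0002  0.0045]
 x ext [0.4048 0.6945] (0.5501162719726562, -0.21036691284179687, 295.9387512207031, 98.65043640136719, 0.8957346677780151)
 stop 74 [[0.6854, -0.2455, 0.044], [0.6895, -0.2076, 0.0513], [0.6956, -0.1735, 0.0576]] (0.6914318237304687, -0.20883610534667968, 76.0881576538086, 12.312135696411133, -87.98511481285095)
scene narrow roller slope deg -10.02130691198497 z at .54 0.0520872779022748
 rail 1 115 y at .54 -0.3539 ang -1.6607338895240138 spread [-0.0054  0.      0.0047]
 rail -1 83 y at .54 -0.4093 ang -0.941133456106844 spread [-0.0042 -0.0001  0.0045]
 x ext [0.4032 0.6945] (0.5490745239257813, -0.380204345703125, 297.5778503417969, 77.23057556152344, -0.6377029418945312)
 stop 41 [[0.6795, -0.4067, 0.0429], [0.6878, -0.3802, 0.0509], [0.6948, -0.3594, 0.0578]] (0.6863314208984375, -0.3762328491210937, 58.76959991455078, 25.543590545654
[... 661 characters left out ...]
59341430664, 88.06768798828125)
side narrow roller slope deg -9.739344400026349 z at .54 0.05247404309567581
 rail 1 80 y at .54 -0.3538 ang -2.1533376761175487 spread [-0.0054  0.0002  0.0054]
 rail -1 60 y at .54 -0.4090 ang -1.4257790756183841 spread [-0.005   0.0003  0.0048]
 x ext [0.4018 0.6921] (0.546786865234375, -0.38245602416992186, 296.5159912109375, 72.9671859741211, -2.8975143432617188)
 stop 34 [[0.6818, -0.4094, 0.0438], [0.6857, -0.3807, 0.0492], [0.6914, -0.3579, 0.0554]] (0.6861044311523438, -0.3834163513183594, 51.99850845336914, 11.40545654296875, -87.40883088111877)
ring zmax 0.0696
mast zmax 0.109
frame zmax 0.0603
backtube zmax 0.048
lowtube zmax 0.0298
rod zmax 0.0337
```

```bash
cat >> h.py <<'E'
def go(x,y,z,phi):
    from rig import manip
    o=manip.get_obs(); R=Ro.from_rotvec(o["ee_rot"]).as_matrix()
    cur=np.degrees(np.arctan2(R[1,0],R[0,0])); d=R.T@(np.array([x,y,z])-o["tcp_pos"])
    tw=(cur-phi+180)%360-180
    print("t %.2f"%o["time"],"phi %.1f"%cur,"tcp",o["tcp_pos"].round(4),"shift",d.round(4),"twist %.3f"%np.radians(tw),"tilt",R[2].round(3))
E
python3 -c "
from h import *
go(.55,-.3,.3,0)"
```

```text
t 0.15 phi 18.2 tcp [ 0.1868 -0.5697  0.2259] shift [ 0.4291 -0.1433 -0.0739] twist 0.317 tilt [ 0.    -0.001 -1.   ]
```

```bash
python3 -m crank '[[0.05,-0.02,-0.03,0.05,0],[0.11,-0.04,-0.05,0.1,0],[0.17,-0.06,-0.074,0.15,0],[0.23,-0.08,-0.074,0.2,0],[0.29,-0.1,-0.074,0.25,0],[0.34,-0.12,-0.074,0.317,0],[0.39,-0.13,-0.074,0.317,0],[0.42,-0.143,-0.074,0.317,0],[0.429,-0.143,-0.074,0.317,0],[0.429,-0.143,-0.074,0.317,0],[0.429,-0.143,-0.074,0.317,0]]' 30
python3 - <<'E'
from h import *
from rig import manip, read_camera
go(.417,.258,.12,-5)
o=manip.get_obs(); c=read_camera("wrist"); print(np.abs(o["joint_velocities"]).max())
cv2.imwrite("pics/w1.png",c["image"][:,:,::-1]); np.savez("pics/w1.npz",p=o["tcp_pos"],r=o["ee_rot"],**c)
E
```

```text
time: 1.52
tcp_pos: [0.5492, -0.3016, 0.3006]
ee_rot: [3.141, -0.002, -0.001]
ft_force: [0.9, 0.0, -0.3]
finger_gap: 0.0931
t 1.52 phi -0.1 tcp [ 0.5492 -0.3016  0.3006] shift [-0.133  -0.5594  0.1806] twist 0.086 tilt [-0.  0. -1.]
0.006146366520004961
```

View pics/w1.png

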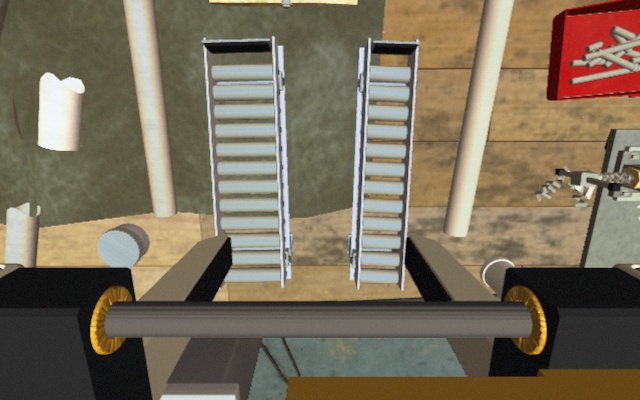

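The wrist view shows the wide lane at columns 205–290 and the narrow one at 357–418, rows 40–287, with the stops at the top. I'll fit the rails from this depth image.

Run:
```python
from h import *
c=dict(np.load("pics/w1.npz")); W=cloud(c,(c["p"],c["r"]))
C,Z=top(W,c["image"],1500,(.38,.72,-.46,-.12)); cv2.imwrite("pics/w1top.png",C[:,:,::-1])
W=W.reshape(-1,3); W=W[np.isfinite(W[:,0])]
b=W[(abs(W[:,0]-.4)<.1)&(abs(W[:,1]+.1)<.05)&(abs(W[:,2])<.02)]; print("bench z",np.median(b[:,2]))
for nm,y0 in (("wide",-.212),("narrow",-.381)):
    P=W[(abs(W[:,0]-.55)<.17)&(abs(W[:,1]-y0)<.07)&(W[:,2]>.02)]
    s=P[(abs(P[:,1]-y0)<.018)&(abs(P[:,0]-.54)<.11)]
    A=np.polyfit(s[:,0],s[:,2],1); r=s[:,2]-np.polyval(A,s[:,0]); s=s[r>0]; A=np.polyfit(s[:,0],s[:,2],1)
    print(nm,np.degrees(np.arctan(A[0])),"z@.549",np.polyval(A,.549))
    h=P[:,2]-np.polyval(A,P[:,0])
    t=P[(h>.006)&(h<.016)]
    for x in (.46,.5,.54,.58,.62,.66):
        q=t[abs(t[:,0]-x)<.02]; u=q[q[:,1]>y0][:,1]; l=q[q[:,1]<y0][:,1]
        print(x,"upper",np.percentile(u,[3,50,97]).round(4),"lower",np.percentile(l,[3,50,97]).round(4), len(u),len(l))
    st=P[h>.02]; print("stop",np.percentile(st,[3,50,97],axis=0).round(4).tolist())
```

```text
bench z 9.123680524714128e-05
wide 64.78612982984096 z@.549 0.3071775427204866Traceback (most recent call last):
  File "<stdin>", line 15, in <module>
    return _quantile_unchecked(
        a, q, axis, out, overwrite_input, method, keepdims, weights)
    return _ureduce(a,
                    func=_quantile_ureduce_func,
    ...<5 lines>...
                    overwrite_input=overwrite_input,
                    method=method)
    r = func(a, **kwargs)
    result = _quantile(arr,
                       quantiles=q,
    ...<2 lines>...
                       out=out,
                       weights=wgt)
    slices_having_nans = np.isnan(arr[-1, ...])
                                  ~~~^^^^^^^^^
IndexError: index -1 is out of bounds for axis 0 with size 0
```

View pics/w1top.png

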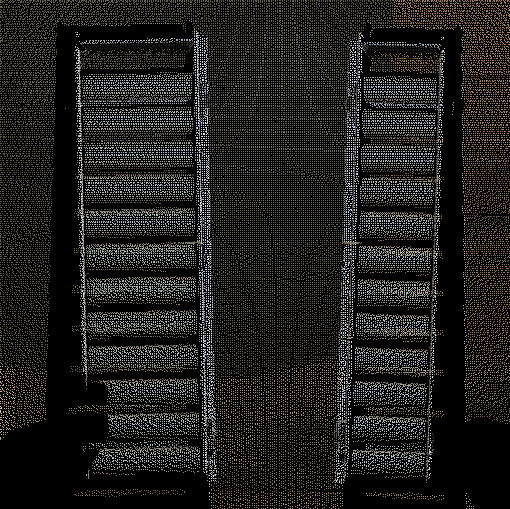

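Run:
```python
from h import *
c=dict(np.load("pics/w1.npz")); W=cloud(c,(c["p"],c["r"])).reshape(-1,3); W=W[np.isfinite(W[:,0])]
W=W[W[:,2]<.1]
for nm,y0 in (("wide",-.212),("narrow",-.383)):
    P=W[(abs(W[:,0]-.55)<.17)&(abs(W[:,1]-y0)<.06)&(W[:,2]>.02)]
    s=P[(abs(P[:,1]-y0)<.018)&(abs(P[:,0]-.56)<.1)]
    A=np.polyfit(s[:,0],s[:,2],1); r=s[:,2]-np.polyval(A,s[:,0]); s=s[r>0]; A=np.polyfit(s[:,0],s[:,2],1)
    print(nm,np.degrees(np.arctan(A[0])),"z@.549",np.polyval(A,.549))
    h=P[:,2]-np.polyval(A,P[:,0])
    t=P[(h>.004)&(h<.016)&(P[:,0]<.675)]; xs=[];m=[]
    for x in np.arange(.48,.671,.02):
        q=t[abs(t[:,0]-x)<.012]; u=q[q[:,1]>y0][:,1]; l=q[q[:,1]<y0][:,1]
        a,b=np.percentile(u,3),np.percentile(l,97); xs.append(x);m.append((a+b)/2); print(round(x,2),"inner",a.round(4),b.round(4),"w",round(a-b,4),"mid",round((a+b)/2,4))
    B=np.polyfit(xs,m,1); print("mid@.549",np.polyval(B,.549),"ang",np.degrees(B[0]))
    st=P[(h>.02)&(P[:,0]>.6)]; print("stop",len(st),np.percentile(st,[3,50,97],axis=0).round(4).tolist())
```

```text
wide -9.015511960855344 z@.549 0.05112856183405044
0.48 inner -0.1778 -0.254 w 0.0761 mid -0.2159
0.5 inner -0.1773 -0.2531 w 0.0758 mid -0.2152
0.52 inner -0.1768 -0.2524 w 0.0756 mid -0.2146
0.54 inner -0.1764 -0.2526 w 0.0762 mid -0.2145
0.56 inner -0.1761 -0.2518 w 0.0757 mid -0.2139
0.58 inner -0.1756 -0.2511 w 0.0755 mid -0.2133
0.6 inner -0.1751 -0.2513 w 0.0762 mid -0.2132
0.62 inner -0.1746 -0.2505 w 0.0759 mid -0.2125
0.64 inner -0.174 -0.2496 w 0.0756 mid -0.2118
0.66 inner -0.1736 -0.2499 w 0.0763 mid -0.2117
mid@.549 -0.21416361019599772 ang 1.332162088059728
stop 563 [[0.6858, -0.2452, 0.0501], [0.6895, -0.2116, 0.0559], [0.6939, -0.1775, 0.0582]]
narrow -9.053029955072871 z@.549 0.050807689470588016
0.48 inner -0.3545 -0.4064 w 0.052 mid -0.3805
0.5 inner -0.3553 -0.4072 w 0.0518 mid -0.3813
0.52 inner -0.3562 -0.408 w 0.0518 mid -0.3821
0.54 inner -0.3571 -0.4086 w 0.0515 mid -0.3828
0.56 inner -0.3571 -0.4092 w 0.0522 mid -0.3831
0.58 inner -0.3578 -0.41 w 0.0521 mid -0.3839
0.6 inner -0.3587 -0.4105 w 0.0519 mid -0.3846
0.62 inner -0.3595 -0.4112 w 0.0517 mid -0.3853
0.64 inner -0.3603 -0.4118 w 0.0515 mid -0.3861
0.66 inner -0.3603 -0.4124 w 0.0521 mid -0.3864
mid@.549 -0.38290929000348867 ang -1.8952662354373233
stop 377 [[0.6839, -0.4103, 0.0501], [0.6872, -0.387, 0.0558], [0.6915, -0.3646, 0.058]]
```

Run:
```python
import cv2,numpy as np
a=cv2.imread("pics/scene0.png")[255:325,230:370]; b=cv2.imread("pics/side0.png")[250:310,240:360]
cv2.imwrite("pics/crop.png",np.vstack([cv2.resize(a,(700,350),interpolation=2),cv2.resize(b,(700,250),interpolation=2)]))
from h import *
go(.417,.258,.15,-5)
```

```text
t 1.57 phi -0.1 tcp [ 0.5491 -0.3017  0.3007] shift [-0.1331 -0.5595  0.1506] twist 0.085 tilt [-0.  0. -1.]
```

View pics/crop.png

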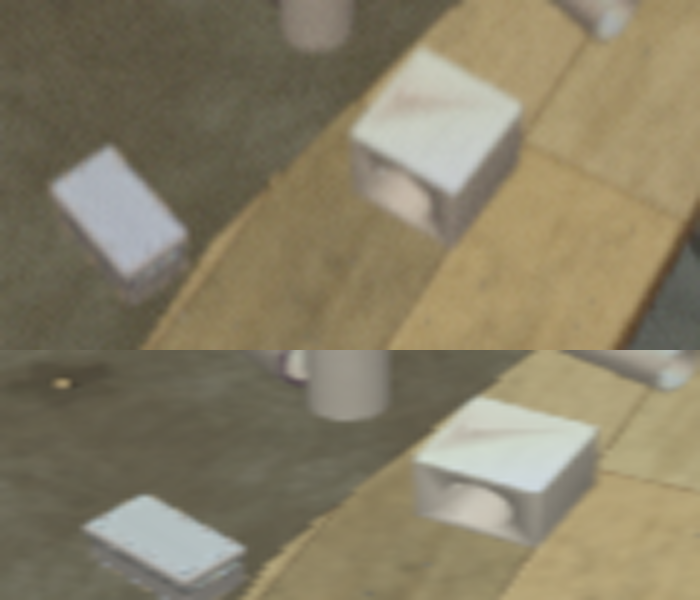

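The bore runs along world y, so I'll grip the block on its solid faces, along world x, at phi≈85.5.

```bash
python3 -m crank '[[-0.013,-0.06,0.06,-0.18,0],[-0.027,-0.12,0.15,-0.36,0],[-0.04,-0.18,0.15,-0.54,0],[-0.055,-0.24,0.15,-0.72,0],[-0.068,-0.3,0.15,-0.9,0],[-0.082,-0.36,0.15,-1.08,0],[-0.1,-0.42,0.15,-1.26,0],[-0.115,-0.48,0.15,-1.44,0],[-0.125,-0.53,0.15,-1.494,0],[-0.133,-0.56,0.15,-1.494,0],[-0.133,-0.56,0.15,-1.494,0],[-0.133,-0.56,0.15,-1.494,0],[-0.133,-0.56,0.15,-1.494,0]]' 30
python3 - <<'E'
from h import *
from rig import manip, read_camera
go(.417,.258,.02,85.5)
o=manip.get_obs(); c=read_camera("wrist"); print(np.abs(o["joint_velocities"]).max())
cv2.imwrite("pics/w2.png",c["image"][:,:,::-1]); W=cloud(c,(o["tcp_pos"],o["ee_rot"])).reshape(-1,3)
P=W[(np.hypot(W[:,0]-.417,W[:,1]-.258)<.055)&(abs(W[:,2]-.05)<.005)]; print(len(P),rect(P),np.median(P[:,2]))
E
```

```text
time: 3.2
tcp_pos: [0.4178, 0.2578, 0.1507]
ee_rot: [2.307, 2.131, -0.0]
ft_force: [0.8, -0.6, -0.7]
finger_gap: 0.0931
t 3.20 phi 85.5 tcp [0.4178 0.2578 0.1507] shift [ 0.0002 -0.0008  0.1307] twist -0.001 tilt [-0.  0. -1.]
0.003909815449793206
5337 (0.41714691162109374, 0.2561690979003906, 60.441307067871094, 60.05561065673828, 85.7674789428711) 0.049774082922072055
```

```bash
python3 -m crank '[[-0.002,-0.001,0.05,0,0],[-0.002,-0.001,0.1,0,0],[-0.002,-0.001,0.13,0,0],[-0.002,-0.001,0.13,0,0],[-0.002,-0.001,0.13,0,0],[-0.002,-0.001,0.13,0,1],[-0.002,-0.001,0.13,0,1],[-0.002,-0.001,0.13,0,1],[-0.002,-0.001,0.13,0,1],[-0.002,-0.001,0.13,0,1],[-0.002,-0.001,0.13,0,1],[-0.002,-0.001,0.13,0,1],[-0.002,-0.001,0.13,0,1]]' 35
python3 -c "
from h import *
go(.605,-.2129,.16,91.3)"
```

```text
time: 4.88
tcp_pos: [0.4164, 0.2577, 0.0211]
ee_rot: [2.305, 2.134, 0.001]
ft_force: [0.2, -1.1, 5.4]
finger_gap: 0.0597
t 4.88 phi 85.6 tcp [0.4164 0.2577 0.0211] shift [-0.4546  0.2243 -0.1389] twist -0.100 tilt [ 0.     0.001 -1.   ]
```

```bash
python3 -m crank '[[0,0,-0.05,0,1],[0,0,-0.1,0,1],[-0.04,0.02,-0.139,0,1],[-0.09,0.045,-0.139,0,1],[-0.14,0.07,-0.139,-0.02,1],[-0.19,0.095,-0.139,-0.04,1],[-0.24,0.12,-0.139,-0.06,1],[-0.29,0.145,-0.139,-0.08,1],[-0.34,0.17,-0.139,-0.1,1],[-0.39,0.195,-0.139,-0.1,1],[-0.43,0.215,-0.139,-0.1,1],[-0.454,0.224,-0.139,-0.1,1],[-0.454,0.224,-0.139,-0.1,1],[-0.454,0.224,-0.139,-0.1,1],[-0.454,0.224,-0.139,-0.1,1]]'
python3 - <<'E'
from h import *
from rig import manip, read_camera
go(.605,-.2120,.07,91.3)
o=manip.get_obs(); c=read_camera("wrist"); print(np.abs(o["joint_velocities"]).max(),o["finger_gap"])
cv2.imwrite("pics/w3.png",c["image"][:,:,::-1]); W=cloud(c,(o["tcp_pos"],o["ee_rot"])).reshape(-1,3)
P=W[(abs(W[:,0]-.605)<.06)&(abs(W[:,1]+.212)<.05)&(W[:,2]>.12)&(W[:,2]<.2)]; print(len(P),rect(P),np.percentile(P,[2,50,98],axis=0).round(4).tolist())
E
```

```text
time: 6.75
tcp_pos: [0.604, -0.2111, 0.1592]
ee_rot: [-2.194, -2.247, 0.0]
ft_force: [-0.3, 0.2, -3.9]
finger_gap: 0.0598
t 6.75 phi 91.4 tcp [ 0.604  -0.2111  0.1592] shift [-0.001   0.001   0.0892] twist 0.001 tilt [ 0.001 -0.001 -1.   ]
0.004874755142726603 0.0598329748754244
18783 (0.6038031005859374, -0.2120686340332031, 92.28246307373047, 60.829017639160156, 1.15981924533844) [[0.5627, -0.2402, 0.1456], [0.6035, -0.1999, 0.1876], [0.6445, -0.1817, 0.1972]]
```

View pics/w3.png

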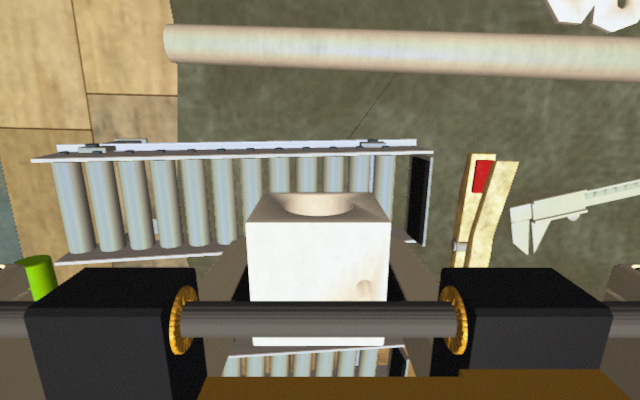

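The picture shows the block held square over the wide lane (block columns 248–388, stop at about column 418). Lowering and releasing.

```bash
python3 -m crank '[[-0.001,0.001,0.04,0,1],[-0.001,0.001,0.07,0,1],[-0.001,0.001,0.089,0,1],[-0.001,0.001,0.089,0,1],[-0.001,0.001,0.089,0,1],[-0.001,0.001,0.089,0,0.3],[-0.001,0.001,0.089,0,0],[-0.001,0.001,0.089,0,0],[-0.001,0.001,0.089,0,0],[-0.001,0.001,0.089,0,0],[-0.001,0.001,0.06,0,0],[-0.001,0.001,0.03,0,0],[-0.001,0.001,-0.02,0,0],[-0.001,0.001,-0.08,0,0],[-0.001,0.001,-0.08,0,0],[-0.001,0.001,-0.08,0,0]]'
python3 - <<'E'
from h import *
from rig import manip, read_camera
go(.617,.024,.15,-14)
o=manip.get_obs(); c=read_camera("wrist")
cv2.imwrite("pics/w4.png",c["image"][:,:,::-1]); W=cloud(c,(o["tcp_pos"],o["ee_rot"])).reshape(-1,3)
P=W[(abs(W[:,0]-.62)<.08)&(abs(W[:,1]+.212)<.036)&(W[:,2]>.074)&(W[:,2]<.11)]; print(len(P),rect(P),np.percentile(P,[2,50,98],axis=0).round(4).tolist())
E
```

```text
time: 8.8
tcp_pos: [0.6054, -0.2134, 0.2396]
ee_rot: [2.196, 2.247, 0.0]
ft_force: [1.0, -0.5, -0.9]
finger_gap: 0.0932
t 8.80 phi 91.3 tcp [ 0.6054 -0.2134  0.2396] shift [0.2371 0.017  0.0896] twist 1.838 tilt [-0.  0. -1.]
3919 (0.6595482788085938, -0.21307952880859374, 61.61684799194336, 60.14740753173828, 0.9080020189285278) [[0.6298, -0.2415, 0.0778], [0.658, -0.2113, 0.0847], [0.6889, -0.1836, 0.0896]]
```

View pics/w4.png

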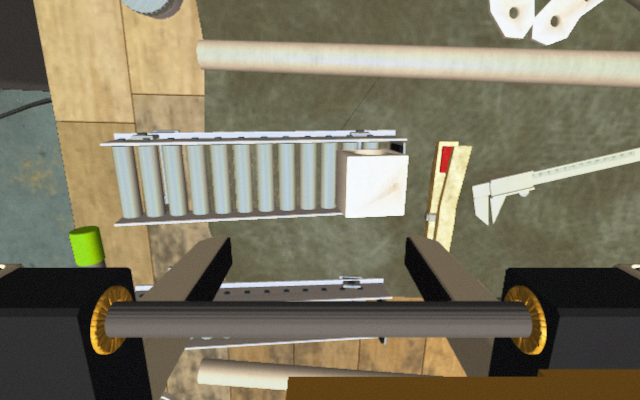

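```bash
python3 -m crank '[[0.03,0,0.03,0.18,0],[0.06,0,0.06,0.36,0],[0.09,0.005,0.08,0.54,0],[0.12,0.005,0.08,0.72,0],[0.15,0.01,0.08,0.9,0],[0.18,0.01,0.08,1.08,0],[0.2,0.015,0.08,1.26,0],[0.22,0.017,0.08,1.44,0],[0.237,0.017,0.08,1.62,0],[0.237,0.017,0.08,1.8,0],[0.237,0.017,0.08,1.838,0],[0.237,0.017,0.08,1.838,0],[0.237,0.017,0.08,1.838,0]]'
python3 - <<'E'
from h import *
from rig import manip, read_camera
o=manip.get_obs(); c=read_camera("wrist")
cv2.imwrite("pics/w5.png",c["image"][:,:,::-1]); W=cloud(c,(o["tcp_pos"],o["ee_rot"])).reshape(-1,3)
P=W[(abs(W[:,0]-.617)<.07)&(abs(W[:,1]-.024)<.05)&(W[:,2]>.01)&(W[:,2]<.06)]; print(len(P),rect(P))
for zz in(.02,.03,.038):
    Q=P[P[:,2]>zz]; m=Q[:,:2].mean(0); u,s,v=np.linalg.svd(Q[:,:2]-m,full_matrices=False); print(zz,m.round(4),np.degrees(np.arctan(v[0,1]/v[0,0])).round(2),rect(Q))
r=rect(P);go(r[0],r[1],.015,r[4])
E
```

```text
time: 10.48
tcp_pos: [0.6162, 0.024, 0.1584]
ee_rot: [3.118, -0.381, -0.003]
ft_force: [-0.7, 0.6, -0.1]
finger_gap: 0.0929
4561 (0.6165699462890625, 0.020796119689941408, 90.26306915283203, 43.31103515625, -14.472999572753906)
0.02 [0.6157 0.0215] -14.75 (0.6165482177734375, 0.020750350952148437, 90.26983642578125, 43.20195388793945, -14.625640869140625)
0.03 [0.6159 0.0214] -14.75 (0.616650634765625, 0.02121840286254883, 90.28277587890625, 41.36219024658203, -14.969970703125)
0.038 [0.6169 0.0212] -14.72 (0.6166575927734375, 0.021232059478759766, 90.2807846069336, 31.819622039794922, -14.91119384765625)
t 10.53 phi -13.9 tcp [0.6164 0.0239 0.1587] shift [0.0011 0.003  0.1437] twist 0.009 tilt [-0.001  0.    -1.   ]
```

View pics/w5.png

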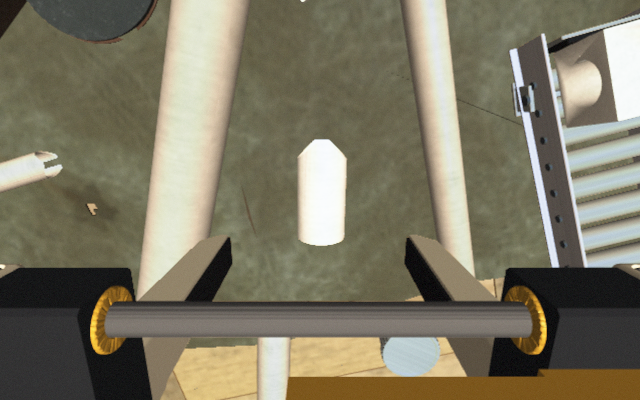

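```bash
python3 -m crank '[[0.001,0.003,0.05,0.012,0],[0.001,0.003,0.1,0.012,0],[0.001,0.003,0.137,0.012,0],[0.001,0.003,0.137,0.012,0],[0.001,0.003,0.137,0.012,0],[0.001,0.003,0.137,0.012,1],[0.001,0.003,0.137,0.012,1],[0.001,0.003,0.137,0.012,1],[0.001,0.003,0.137,0.012,1],[0.001,0.003,0.137,0.012,1],[0.001,0.003,0.137,0.012,1],[0.001,0.003,0.137,0.012,1],[0.001,0.003,0.137,0.012,1]]' 25
python3 -c "
from h import *
go(.56,-.2138,.16,1.3)"
```

```text
time: 12.15
tcp_pos: [0.6171, 0.0208, 0.0225]
ee_rot: [3.116, -0.401, -0.0]
ft_force: [-0.6, -0.6, -0.2]
finger_gap: 0.044
t 12.15 phi -14.7 tcp [0.6171 0.0208 0.0225] shift [ 0.0042  0.2414 -0.1374] twist -0.279 tilt [-0.  0. -1.]
```

```bash
python3 -m crank '[[0,0,-0.05,0,1],[0,0,-0.1,0,1],[0,0.04,-0.137,-0.07,1],[0.001,0.09,-0.137,-0.14,1],[0.002,0.14,-0.137,-0.21,1],[0.003,0.19,-0.137,-0.279,1],[0.004,0.225,-0.137,-0.279,1],[0.004,0.241,-0.137,-0.279,1],[0.004,0.241,-0.137,-0.279,1],[0.004,0.241,-0.137,-0.279,1]]'
python3 - <<'E'
from h import *
from rig import manip
print(manip.get_obs()["finger_gap"],manip.get_obs()["ft_force"])
go(.56,-.2138,.0825,1.3)
E
```

```text
time: 13.4
tcp_pos: [0.5603, -0.2121, 0.1595]
ee_rot: [-3.141, -0.037, 0.0]
ft_force: [0.1, -1.1, -1.2]
finger_gap: 0.0437
0.043710291554721496 [ 0.05606912 -1.05986853 -1.1608559 ]
t 13.40 phi 1.4 tcp [ 0.5603 -0.2121  0.1595] shift [-0.0004  0.0018  0.077 ] twist 0.001 tilt [-0.    -0.001 -1.   ]
```

```bash
python3 -m crank '[[0,0.002,0.04,0,1],[0,0.002,0.065,0,1],[0,0.002,0.077,0,1],[0,0.002,0.077,0,1],[0,0.002,0.077,0,1],[0,0.002,0.077,0,0.4],[0,0.002,0.077,0,0],[0,0.002,0.077,0,0],[0,0.002,0.077,0,0],[0,0.002,0.06,0,0],[0,0.002,0.03,0,0],[0,0.002,-0.03,0,0],[0,0.002,-0.08,0,0],[0,0.002,-0.08,0,0],[0,0.002,-0.08,0,0]]'
python3 - <<'E'
from h import *
from rig import manip, read_camera
go(.434,-.026,.15,0)
o=manip.get_obs(); c=read_camera("wrist")
cv2.imwrite("pics/w6.png",c["image"][:,:,::-1]); W=cloud(c,(o["tcp_pos"],o["ee_rot"])).reshape(-1,3)
P=W[(abs(W[:,0]-.57)<.055)&(abs(W[:,1]+.212)<.036)&(W[:,2]>.068)&(W[:,2]<.12)]; print(len(P),rect(P),np.percentile(P,[2,50,98],axis=0).round(4).tolist())
P=W[(abs(W[:,0]-.434)<.05)&(abs(W[:,1]+.026)<.05)&(abs(W[:,2]-.034)<.006)]; print(len(P),rect(P))
E
```

```text
time: 15.28
tcp_pos: [0.5601, -0.2153, 0.2402]
ee_rot: [3.141, 0.036, 0.001]
ft_force: [-0.6, 0.2, -1.1]
finger_gap: 0.0931
t 15.28 phi 1.3 tcp [ 0.5601 -0.2153  0.2402] shift [-0.1218 -0.1922  0.09  ] twist 0.023 tilt [ 0.001  0.    -1.   ]
3937 (0.5685158081054688, -0.2137152099609375, 114.42913818359375, 55.42911911010742, -10.401809692382812) [[0.5428, -0.2358, 0.0739], [0.5825, -0.215, 0.0873], [0.6221, -0.1946, 0.0966]]
1024 (0.44252423095703125, -0.017492252349853514, 58.11810302734375, 32.61472702026367, -45.360015869140625)
```

View pics/w6.png

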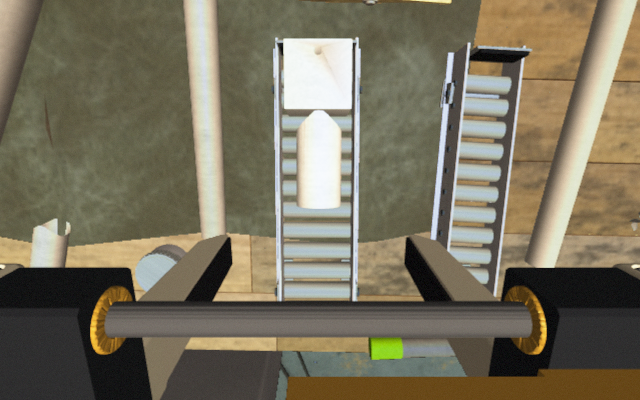

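The fat tube (columns 298–341, rows 110–208) is lengthwise against the block. Next is the round tin.

```bash
python3 -m crank '[[-0.03,-0.05,0.04,0,0],[-0.06,-0.1,0.08,0.01,0],[-0.095,-0.15,0.08,0.023,0],[-0.12,-0.19,0.08,0.023,0],[-0.122,-0.192,0.08,0.023,0],[-0.122,-0.192,0.08,0.023,0],[-0.122,-0.192,0.08,0.023,0]]'
python3 - <<'E'
from h import *
from rig import manip, read_camera
o=manip.get_obs(); c=read_camera("wrist")
W=cloud(c,(o["tcp_pos"],o["ee_rot"])).reshape(-1,3)
P=W[(abs(W[:,0]-.434)<.04)&(abs(W[:,1]+.026)<.04)&(abs(W[:,2]-.034)<.004)]; print(len(P),rect(P),cv2.minEnclosingCircle((P[:,:2]*1000).astype(np.float32)),np.median(P[:,2]))
r=rect(P);go(r[0],r[1],.018,0)
E
```

```text
time: 16.2
tcp_pos: [0.4341, -0.027, 0.1594]
ee_rot: [3.141, -0.002, -0.001]
ft_force: [-0.3, -0.3, 0.1]
finger_gap: 0.0931
3336 (0.4334813232421875, -0.026667423248291015, 58.54056167602539, 58.13469696044922, 11.302038192749023) ((433.1611022949219, -26.83592987060547), 29.61942481994629) 0.033157804227826285
t 16.25 phi -0.1 tcp [ 0.4342 -0.0271  0.1595] shift [-0.0007 -0.0004  0.1415] twist -0.001 tilt [-0.  0. -1.]
```

```bash
python3 -m crank '[[-0.001,0,0.05,0,0],[-0.001,0,0.1,0,0],[-0.001,0,0.1415,0,0],[-0.001,0,0.1415,0,0],[-0.001,0,0.1415,0,0],[-0.001,0,0.1415,0,1],[-0.001,0,0.1415,0,1],[-0.001,0,0.1415,0,1],[-0.001,0,0.1415,0,1],[-0.001,0,0.1415,0,1],[-0.001,0,0.1415,0,1],[-0.001,0,0.1415,0,1]]' 20
python3 -c "
from h import *
go(.49,-.2155,.16,1.3)"
```

```text
time: 17.75
tcp_pos: [0.4329, -0.0262, 0.0184]
ee_rot: [3.142, -0.0, 0.0]
ft_force: [-2.9, -0.3, 5.5]
finger_gap: 0.0571
t 17.75 phi -0.0 tcp [ 0.4329 -0.0262  0.0184] shift [ 0.0571  0.1893 -0.1415] twist -0.023 tilt [ 0.  0. -1.]
```

```bash
python3 -m crank '[[0,0,-0.05,0,1],[0,0,-0.1,0,1],[0.01,0.04,-0.1415,0,1],[0.025,0.09,-0.1415,-0.01,1],[0.04,0.14,-0.1415,-0.023,1],[0.057,0.18,-0.1415,-0.023,1],[0.057,0.189,-0.1415,-0.023,1],[0.057,0.189,-0.1415,-0.023,1],[0.057,0.189,-0.1415,-0.023,1]]'
python3 - <<'E'
from h import *
from rig import manip,read_camera
print(manip.get_obs()["finger_gap"])
go(.49,-.2155,.0865,1.3)
o=manip.get_obs(); c=read_camera("wrist")
cv2.imwrite("pics/w7.png",c["image"][:,:,::-1])
E
```

```text
time: 18.88
tcp_pos: [0.4893, -0.2139, 0.1593]
ee_rot: [-3.141, -0.037, 0.001]
ft_force: [0.7, 0.6, -0.9]
finger_gap: 0.0569
0.056881849986371004
t 18.88 phi 1.4 tcp [ 0.4893 -0.2139  0.1593] shift [0.0007 0.0016 0.0728] twist 0.001 tilt [-0.001 -0.001 -1.   ]
```

View pics/w7.png

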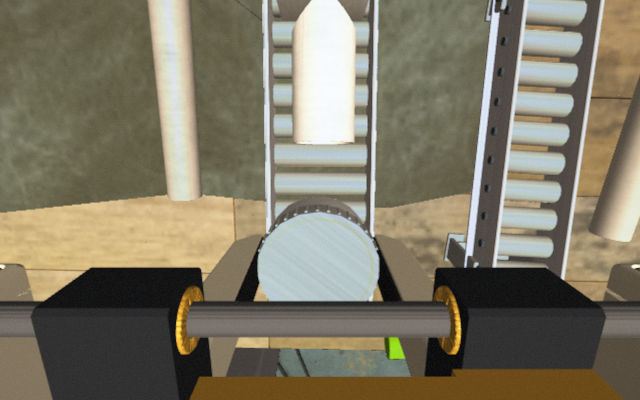

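The tin (centred about (318,255)) is held behind the fat tube, whose rear end is at row 145. Lowering.

```bash
python3 -m crank '[[0.001,0.002,0.04,0,1],[0.001,0.002,0.06,0,1],[0.001,0.002,0.0725,0,1],[0.001,0.002,0.0725,0,1],[0.001,0.002,0.0725,0,1],[0.001,0.002,0.0725,0,0.3],[0.001,0.002,0.0725,0,0],[0.001,0.002,0.0725,0,0],[0.001,0.002,0.06,0,0],[0.001,0.002,0.03,0,0],[0.001,0.002,-0.03,0,0],[0.001,0.002,-0.08,0,0],[0.001,0.002,-0.08,0,0],[0.001,0.002,-0.08,0,0]]'
python3 - <<'E'
from h import *
from rig import manip, read_camera
go(.437,.12,.16,-15)
o=manip.get_obs(); c=read_camera("wrist")
cv2.imwrite("pics/w8.png",c["image"][:,:,::-1]); W=cloud(c,(o["tcp_pos"],o["ee_rot"])).reshape(-1,3)
P=W[(abs(W[:,0]-.5)<.035)&(abs(W[:,1]+.2145)<.036)&(W[:,2]>.078)&(W[:,2]<.12)]; print(len(P),rect(P),np.percentile(P,[2,50,98],axis=0).round(4).tolist())
E
```

```text
time: 20.68
tcp_pos: [0.4907, -0.2171, 0.2399]
ee_rot: [3.141, 0.036, 0.001]
ft_force: [-0.1, -0.3, -0.5]
finger_gap: 0.093
t 20.68 phi 1.3 tcp [ 0.4907 -0.2171  0.2399] shift [-0.046  -0.3383  0.0798] twist 0.285 tilt [ 0.  0. -1.]
2958 (0.50896435546875, -0.21747525024414063, 58.05729293823242, 52.04745101928711, -89.98157536238432) [[0.4863, -0.243, 0.0878], [0.511, -0.217, 0.0917], [0.5337, -0.1913, 0.0963]]
```

View pics/w8.png

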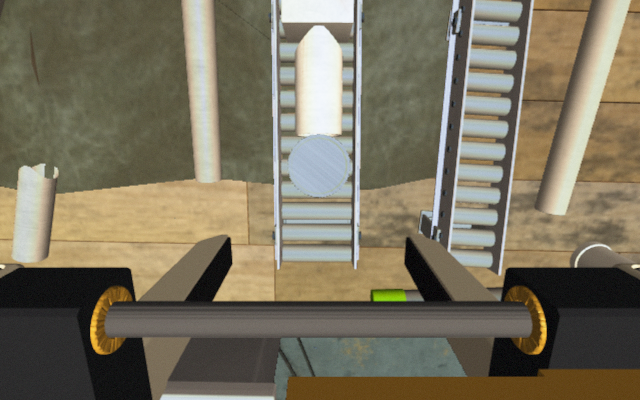

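The round tin (centre (319,165)) is up against the fat tube. Next is the medium tube.

```bash
python3 -m crank '[[-0.008,-0.06,0.04,0.1,0],[-0.016,-0.12,0.08,0.2,0],[-0.024,-0.18,0.08,0.285,0],[-0.032,-0.24,0.08,0.285,0],[-0.04,-0.3,0.08,0.285,0],[-0.046,-0.338,0.08,0.285,0],[-0.046,-0.338,0.08,0.285,0],[-0.046,-0.338,0.08,0.285,0],[-0.046,-0.338,0.08,0.285,0]]'
python3 - <<'E'
from h import *
from rig import manip, read_camera
o=manip.get_obs(); c=read_camera("wrist")
cv2.imwrite("pics/w9.png",c["image"][:,:,::-1]);W=cloud(c,(o["tcp_pos"],o["ee_rot"])).reshape(-1,3)
P=W[(abs(W[:,0]-.437)<.075)&(abs(W[:,1]-.12)<.055)&(W[:,2]>.008)&(W[:,2]<.05)]
for zz in(.01,.02,.028):
    Q=P[P[:,2]>zz]; m=Q[:,:2].mean(0); u,s,v=np.linalg.svd(Q[:,:2]-m,full_matrices=False); print(zz,len(Q),m.round(4),np.degrees(np.arctan(v[0,1]/v[0,0])).round(2),rect(Q))
r=rect(Q);go(r[0],r[1],.018,-15)
E
```

```text
time: 21.85
tcp_pos: [0.437, 0.1184, 0.159]
ee_rot: [3.114, -0.413, -0.002]
ft_force: [-0.4, -0.1, -0.7]
finger_gap: 0.0929
0.01 4776 [0.4379 0.118 ] -16.76 (0.436900634765625, 0.11817474365234375, 119.95248413085938, 34.893402099609375, -16.68846893310547)
0.02 4751 [0.4378 0.118 ] -16.8 (0.4369275207519531, 0.11824143981933594, 119.9477767944336, 34.462249755859375, -16.78211212158203)
0.028 3974 [0.4384 0.1178] -16.8 (0.4368984375, 0.1181148910522461, 119.94087219238281, 29.390716552734375, -16.909225463867188)
t 21.90 phi -15.1 tcp [0.4371 0.1184 0.1592] shift [-0.      0.0003  0.1412] twist -0.003 tilt [-0.001  0.001 -1.   ]
```

View pics/w9.png

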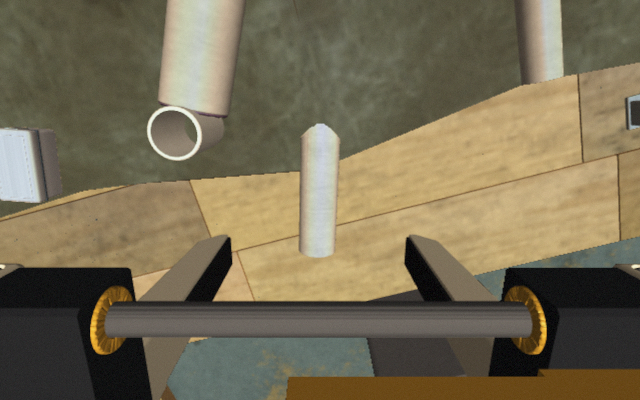

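```bash
python3 -m crank '[[0,0,0.05,0.03,0],[0,0,0.1,0.03,0],[0,0,0.141,0.03,0],[0,0,0.141,0.03,0],[0,0,0.141,0.03,0],[0,0,0.141,0.03,1],[0,0,0.141,0.03,1],[0,0,0.141,0.03,1],[0,0,0.141,0.03,1],[0,0,0.141,0.03,1],[0,0,0.141,0.03,1],[0,0,0.141,0.03,1],[0,0,0.141,0.03,1]]' 25
python3 -c "
from h import *
go(.603,-.3847,.16,-1.9)"
```

```text
time: 23.52
tcp_pos: [0.4369, 0.1197, 0.0186]
ee_rot: [3.108, -0.457, -0.0]
ft_force: [-0.4, -0.1, 0.8]
finger_gap: 0.0349
t 23.52 phi -16.7 tcp [0.4369 0.1197 0.0186] shift [ 0.3043  0.4352 -0.1414] twist -0.259 tilt [-0.  0. -1.]
```

```bash
python3 -m crank '[[0,0,-0.05,0,1],[0,0,-0.1,0,1],[0.03,0.04,-0.141,-0.05,1],[0.06,0.085,-0.141,-0.1,1],[0.09,0.13,-0.141,-0.15,1],[0.12,0.175,-0.141,-0.2,1],[0.155,0.22,-0.141,-0.259,1],[0.185,0.265,-0.141,-0.259,1],[0.215,0.31,-0.141,-0.259,1],[0.245,0.355,-0.141,-0.259,1],[0.275,0.395,-0.141,-0.259,1],[0.295,0.425,-0.141,-0.259,1],[0.304,0.435,-0.141,-0.259,1],[0.304,0.435,-0.141,-0.259,1],[0.304,0.435,-0.141,-0.259,1]]'
python3 - <<'E'
from h import *
from rig import manip,read_camera
print(manip.get_obs()["finger_gap"])
go(.603,-.3847,.073,-1.9)
o=manip.get_obs(); c=read_camera("wrist")
cv2.imwrite("pics/w10.png",c["image"][:,:,::-1])
W=cloud(c,(o["tcp_pos"],o["ee_rot"])).reshape(-1,3)
P=W[(abs(W[:,0]-.62)<.06)&(abs(W[:,1]+.385)<.015)&(abs(W[:,2]-.17)<.015)&(W[:,0]>.61)];print(np.percentile(P,[1,50,99],axis=0).round(4).tolist())
E
```

```text
time: 25.4
tcp_pos: [0.6026, -0.3836, 0.1591]
ee_rot: [-3.14, 0.052, 0.001]
ft_force: [0.3, -0.0, -1.2]
finger_gap: 0.0346
0.03464570630087136
t 25.40 phi -1.9 tcp [ 0.6026 -0.3836  0.1591] shift [0.0005 0.0012 0.0861] twist 0.000 tilt [-0.001 -0.001 -1.   ]
[[0.6105, -0.3998, 0.1663], [0.6362, -0.385, 0.1737], [0.6617, -0.3704, 0.1762]]
```

View pics/w10.png

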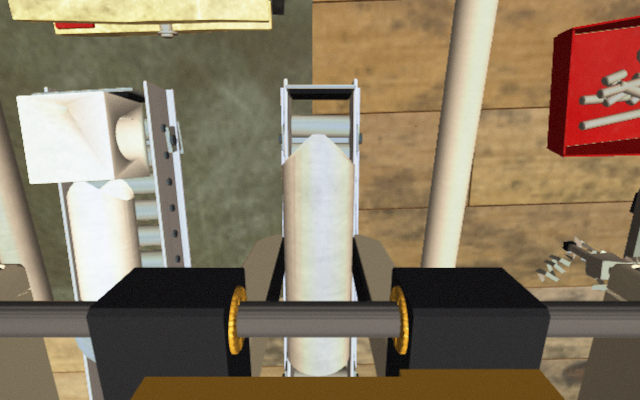

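The medium tube (columns 285–353) is in line over the narrow lane, with its front at row 135 and the stop at about row 95. Lowering.

```bash
python3 -m crank '[[0,0.001,0.04,0,1],[0,0.001,0.07,0,1],[0,0.001,0.086,0,1],[0,0.001,0.086,0,1],[0,0.001,0.086,0,1],[0,0.001,0.086,0,0.5],[0,0.001,0.086,0,0],[0,0.001,0.086,0,0],[0,0.001,0.086,0,0],[0,0.001,0.06,0,0],[0,0.001,0.03,0,0],[0,0.001,-0.03,0,0],[0,0.001,-0.08,0,0],[0,0.001,-0.08,0,0],[0,0.001,-0.08,0,0]]'
python3 - <<'E'
from h import *
from rig import manip, read_camera
go(.528,.365,.16,-20.5)
o=manip.get_obs(); c=read_camera("wrist")
cv2.imwrite("pics/w11.png",c["image"][:,:,::-1]); W=cloud(c,(o["tcp_pos"],o["ee_rot"])).reshape(-1,3)
P=W[(abs(W[:,0]-.61)<.065)&(abs(W[:,1]+.385)<.024)&(W[:,2]>.064)&(W[:,2]<.12)]; print(len(P),rect(P),np.percentile(P,[2,50,98],axis=0).round(4).tolist())
E
```

```text
time: 27.32
tcp_pos: [0.6027, -0.3854, 0.2393]
ee_rot: [-3.141, 0.052, 0.0]
ft_force: [0.4, -0.5, -1.1]
finger_gap: 0.0929
t 27.32 phi -1.9 tcp [ 0.6027 -0.3854  0.2393] shift [-0.0996 -0.7475  0.0793] twist 0.325 tilt [-0. -0. -1.]
3452 (0.62056591796875, -0.38714492797851563, 108.50476837158203, 33.9295768737793, -2.2566452026367188) [[0.5695, -0.4018, 0.0647], [0.6179, -0.3866, 0.0727], [0.6721, -0.3701, 0.0829]]
```

View pics/w11.png

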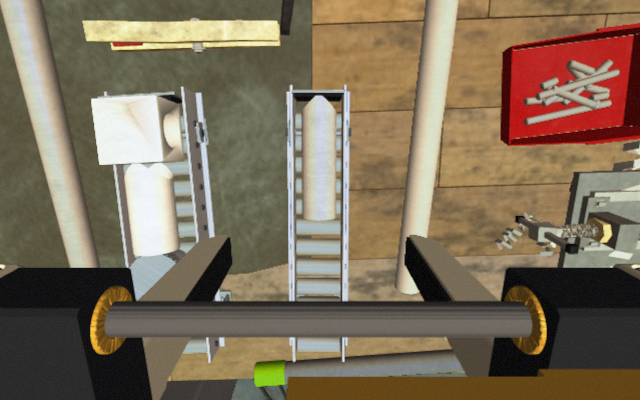

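The medium tube (columns 302–337, rows 95–220) rests against the narrow lane's stop. Last is the slim tin.

```bash
python3 -m crank '[[-0.008,-0.06,0.03,0.03,0],[-0.016,-0.12,0.06,0.06,0],[-0.024,-0.18,0.08,0.1,0],[-0.032,-0.24,0.08,0.15,0],[-0.04,-0.3,0.08,0.2,0],[-0.048,-0.36,0.08,0.25,0],[-0.056,-0.42,0.08,0.3,0],[-0.064,-0.48,0.08,0.325,0],[-0.072,-0.54,0.08,0.325,0],[-0.08,-0.6,0.08,0.325,0],[-0.088,-0.66,0.08,0.325,0],[-0.096,-0.72,0.08,0.325,0],[-0.1,-0.7475,0.08,0.325,0],[-0.1,-0.7475,0.08,0.325,0],[-0.1,-0.7475,0.08,0.325,0],[-0.1,-0.7475,0.08,0.325,0]]'
python3 - <<'E'
from h import *
from rig import manip, read_camera
o=manip.get_obs(); c=read_camera("wrist"); print(o["joints"])
cv2.imwrite("pics/w12.png",c["image"][:,:,::-1]);W=cloud(c,(o["tcp_pos"],o["ee_rot"])).reshape(-1,3)
P=W[(abs(W[:,0]-.528)<.05)&(abs(W[:,1]-.365)<.045)&(W[:,2]>.026)&(W[:,2]<.04)]
r=rect(P);print(len(P),r);go(r[0],r[1],.017,r[4])
E
```

```text
time: 29.38
tcp_pos: [0.5279, 0.3635, 0.1591]
ee_rot: [3.09, -0.562, -0.001]
ft_force: [-0.4, -0.4, 0.4]
finger_gap: 0.0929
[ 5.23226511e-01  2.78564874e-01  1.44379560e+00 -2.36887336e-04
  1.42027428e+00  2.45381990e+00]
2841 (0.528841796875, 0.3654953918457031, 64.76250457763672, 35.225624084472656, -19.948699951171875)
t 29.43 phi -20.6 tcp [0.528  0.3636 0.1593] shift [ 0.0002 -0.0022  0.1423] twist -0.012 tilt [-0.     0.001 -1.   ]
```

View pics/w12.png

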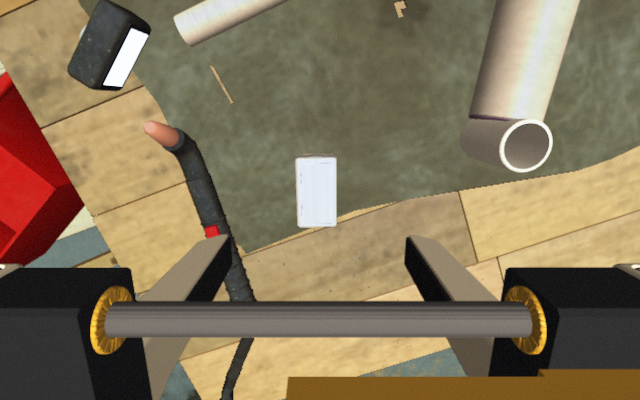

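The slim tin is at (316,192). The welding torch lies to its left around (205,190), so I'll check clearance under the fingers and body.

Run:
```python
from h import *
from rig import manip
for n in("scene","side"):
    c=dict(np.load(f"pics/{n}0.npz")); W=cloud(c).reshape(-1,3); W=W[np.isfinite(W[:,0])]
    o=manip.get_obs(); R=Ro.from_rotvec(o["ee_rot"]).as_matrix()
    d=(W-np.array([.5288,.3655,0]))@R; L=d[:,:2]
    for nm,x,a,b in (("f-",.012,-.07,-.025),("f+",.012,.025,.07),("f-far",.012,-.1,-.07),("body",.045,-.1,.1)):
        m=(abs(L[:,0])<x)&(L[:,1]>a)&(L[:,1]<b)&(W[:,2]<.3); q=W[m,2]; print(n,nm,m.sum(),q.max().round(4) if m.any() else None)
```

```text
scene f- 174 0.004
scene f+ 150 0.0046
scene f-far 95 0.0237
scene body 2694 0.0352
side f- 149 0.0029
side f+ 104 0.0039
side f-far 60 0.0211
side body 2176 0.0342
```

```bash
python3 -m crank '[[0,-0.002,0.05,-0.01,0],[0,-0.002,0.1,-0.01,0],[0,-0.002,0.1413,-0.01,0],[0,-0.002,0.1413,-0.01,0],[0,-0.002,0.1413,-0.01,0],[0,-0.002,0.1413,-0.01,1],[0,-0.002,0.1413,-0.01,1],[0,-0.002,0.1413,-0.01,1],[0,-0.002,0.1413,-0.01,1],[0,-0.002,0.1413,-0.01,1],[0,-0.002,0.1413,-0.01,1],[0,-0.002,0.1413,-0.01,1],[0,-0.002,0.1413,-0.01,1]]' 20
python3 -c "
from h import *
go(.515,-.3818,.16,-1.9)"
```

```text
time: 31.05
tcp_pos: [0.5283, 0.3667, 0.0182]
ee_rot: [3.094, -0.544, -0.0]
ft_force: [0.6, -1.1, 1.2]
finger_gap: 0.0362
t 31.05 phi -20.0 tcp [0.5283 0.3667 0.0182] shift [ 0.2429  0.7082 -0.1416] twist -0.315 tilt [-0.  0. -1.]
```

```bash
python3 -m crank '[[0,0,-0.05,0,1],[0,0,-0.1,0,1],[0.012,0.035,-0.141,0,1],[0.031,0.09,-0.141,-0.05,1],[0.05,0.145,-0.141,-0.1,1],[0.069,0.2,-0.141,-0.15,1],[0.088,0.255,-0.141,-0.2,1],[0.106,0.31,-0.141,-0.25,1],[0.125,0.365,-0.141,-0.315,1],[0.144,0.42,-0.141,-0.315,1],[0.163,0.475,-0.141,-0.315,1],[0.182,0.53,-0.141,-0.315,1],[0.201,0.585,-0.141,-0.315,1],[0.22,0.64,-0.141,-0.315,1],[0.235,0.685,-0.141,-0.315,1],[0.243,0.708,-0.141,-0.315,1],[0.243,0.708,-0.141,-0.315,1],[0.243,0.708,-0.141,-0.315,1],[0.243,0.708,-0.141,-0.315,1]]'
python3 - <<'E'
from h import *
from rig import manip,read_camera
print(manip.get_obs()["finger_gap"])
go(.515,-.3818,.082,-1.9)
o=manip.get_obs(); c=read_camera("wrist")
cv2.imwrite("pics/w13.png",c["image"][:,:,::-1])
E
```

```text
time: 33.42
tcp_pos: [0.5155, -0.3804, 0.1593]
ee_rot: [-3.141, 0.05, 0.0]
ft_force: [-0.4, -0.7, -1.1]
finger_gap: 0.0357
0.035659975878059406
t 33.42 phi -1.8 tcp [ 0.5155 -0.3804  0.1593] shift [-0.0004  0.0015  0.0773] twist 0.001 tilt [-0. -0. -1.]
```

View pics/w13.png

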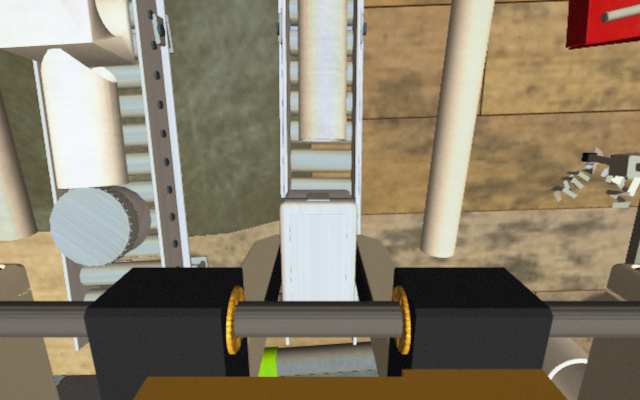

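The tin (columns 280–355) is in line behind the medium tube, whose rear end is at row 140. Lowering, then retreating.

```bash
python3 -m crank '[[0,0.001,0.04,0,1],[0,0.001,0.065,0,1],[0,0.001,0.0773,0,1],[0,0.001,0.0773,0,1],[0,0.001,0.0773,0,1],[0,0.001,0.0773,0,0.5],[0,0.001,0.0773,0,0],[0,0.001,0.0773,0,0],[0,0.001,0.0773,0,0],[0,0.001,0.06,0,0],[0,0.001,0.03,0,0],[0,0.001,-0.03,0,0],[0,-0.04,-0.09,0,0],[0.03,-0.08,-0.14,0,0],[0.035,-0.08,-0.14,0,0],[0.035,-0.08,-0.14,0,0],[0.035,-0.08,-0.14,0,0]]'
cat > chk.py <<'E'
from h import *
from rig import manip, read_camera
import sys
o=manip.get_obs(); c=read_camera("wrist"); print("t",o["time"],o["tcp_pos"].round(3))
cv2.imwrite(f"pics/{sys.argv[1]}.png",c["image"][:,:,::-1]); W=cloud(c,(o["tcp_pos"],o["ee_rot"])).reshape(-1,3)
W=W[np.isfinite(W[:,0])]
for ln,ox,oy,a in(("wide",.548,-.2142,1.33),("narrow",.546,-.3828,-1.9)):
    a=np.radians(a); d=W-np.array([ox,oy,0]); X=d[:,0]*np.cos(a)+d[:,1]*np.sin(a); Y=-d[:,0]*np.sin(a)+d[:,1]*np.cos(a)
    t=np.radians(9); s=X*np.cos(t)-(W[:,2]-.0515)*np.sin(t); n=X*np.sin(t)+(W[:,2]-.0515)*np.cos(t)
    m=(abs(Y)<.037)if ln=="wide" else (abs(Y)<.0245)
    for nm,lo,hi,h,s0,l in ((("block",.07,.14,.05,.105,60),("fat",-.02,.068,.044,.03,90),("round",-.085,-.018,.034,-.044,58))if ln=="wide" else(("mid",.01,.14,.035,.075,120),("slim",-.06,.012,.032,-.017,64))):
        k=m&(s>lo)&(s<hi)&(abs(n-h)<.006)
        Q=np.stack([s[k],Y[k]],1); r=rect(Q); print(nm,k.sum(),"s %.4f (want %.3f, len %d) y %.4f"%(r[0],s0,l,r[1]),"LxW",round(r[2],1),round(r[3],1),"ang",round(r[4],1),"top n %.4f"%np.median(n[k]))
E
python3 chk.py w14
```

```text
time: 35.6
tcp_pos: [0.5521, -0.3031, 0.2985]
ee_rot: [-3.141, 0.053, 0.002]
ft_force: [-0.6, 0.1, -0.9]
finger_gap: 0.0929
t 35.6 [ 0.552 -0.303  0.298]
block 3520 s 0.1037 (want 0.105, len 60) y -0.0010 LxW 66.8 60.4 ang -0.2 top n 0.0505
fat 2111 s 0.0272 (want 0.030, len 90) y -0.0022 LxW 81.2 33.4 ang -0.7 top n 0.0430
round 1940 s -0.0446 (want -0.044, len 58) y -0.0022 LxW 57.9 53.1 ang -89.9 top n 0.0339
mid 2840 s 0.0746 (want 0.075, len 120) y -0.0010 LxW 128.7 35.1 ang -0.1 top n 0.0340
slim 1664 s -0.0178 (want -0.017, len 64) y -0.0011 LxW 58.6 36.3 ang 0.3 top n 0.0326
```

View pics/w14.png

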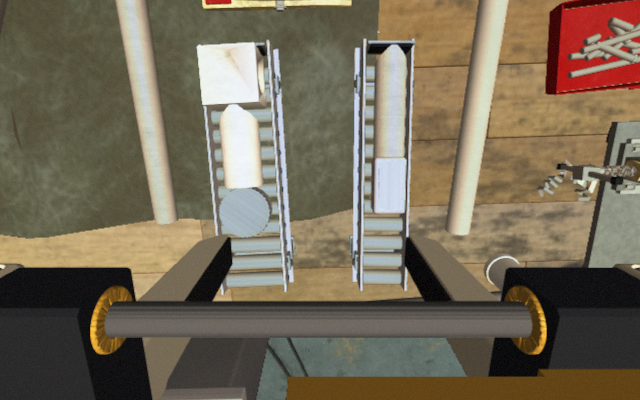

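The picture shows both queues closed up. Wide lane: block (230,75), fat tube (241,150), tin (244,212). Narrow lane: tube (391,110), slim tin (390,185). I'll hold briefly, recheck that nothing moves, check the thin tube, then hand in.

```bash
python3 -m crank '[[0,0,0,0,0],[0,0,0,0,0],[0,0,0,0,0],[0,0,0,0,0],[0,0,0,0,0],[0,0,0,0,0],[0,0,0,0,0],[0,0,0,0,0]]'
python3 chk.py w15
python3 - <<'E'
from h import *
from rig import read_camera
for n in("scene","side"):
    a=dict(np.load(f"pics/{n}0.npz")); b=read_camera(n); cv2.imwrite(f"pics/{n}_end.png",b["image"][:,:,::-1])
    for c in(a,b):
        W=cloud(c).reshape(-1,3); P=W[(abs(W[:,0]-.69)<.03)&(abs(W[:,1]-.34)<.11)&(W[:,2]>.012)&(W[:,2]<.03)]; print(n,"thin",np.round(rect(P),4))
E
```

```text
time: 36.65
tcp_pos: [0.5529, -0.3028, 0.2993]
ee_rot: [3.141, -0.052, -0.0]
ft_force: [0.2, 0.4, -0.4]
finger_gap: 0.0929
t 36.65 [ 0.553 -0.303  0.299]
block 3505 s 0.1034 (want 0.105, len 60) y -0.0010 LxW 66.6 60.4 ang -0.4 top n 0.0505
fat 2104 s 0.0273 (want 0.030, len 90) y -0.0025 LxW 81.4 33.3 ang -0.2 top n 0.0430
round 1927 s -0.0450 (want -0.044, len 58) y -0.0020 LxW 58.6 53.7 ang -89.5 top n 0.0339
mid 2827 s 0.0746 (want 0.075, len 120) y 0.0001 LxW 129.2 37.1 ang 0.0 top n 0.0339
slim 1634 s -0.0183 (want -0.017, len 64) y -0.0012 LxW 58.9 36.4 ang -0.1 top n 0.0326
scene thin [  0.6933   0.3505 198.1386  25.3374 -88.3387]
scene thin [  0.6936   0.3369 169.9141  25.6805 -87.8258]
side thin [  0.6936   0.338  169.5671  26.432  -87.2251]
side thin [  0.6936   0.3372 171.3378  26.1571 -88.1302]
```

```bash
python3 -c "
from rig import finish_job; print(finish_job())"
```

```text
the job is handed in; nothing more can be done
None
```

I set all five parts into the lanes and handed the job in at about 37 s of the 128 s allowed. The wide lane holds block, fat tube and round tin from the stop. The narrow lane holds the medium tube, then the slim tin.

- **Positions:** two wrist-camera checks about 1 s apart put every part within 3 mm of its closed-up place along the lane and 2.5 mm of the lane's centre line. The tubes and slim tin lay within 1° of the lane. Nothing moved by more than about 1 mm between the checks, which is within the measurement noise.
- **Fit lengths:** the fitted lengths of most parts were off by several millimetres (for example fat tube 81 mm against 90 mm, medium tube 129 mm against 120 mm). I put this down to the height and position windows I used to pick out the points, so I did not chase it.
- **Thin tube:** it stayed put. The side camera's start and end fits agree within 1 mm. The scene camera's start fit disagreed, reading 198 mm long with its centre about 14 mm off. That looks like stray points, since its end fit (170 mm long) matches the side camera.
- **Robot:** the gripper ended open, at about 0.30 m and clear of everything.

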